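Hold down the recessed calibration button of the dispensing balance

ROBOT

A 6-joint arm with a two-finger parallel gripper is mounted at the origin on a cart in front of the work surface, level with it; the furniture and walls round the work are solid. World frame = base frame: x ahead of the robot, y to its left, z up, the work surface at z = 0. Lengths are in m, angles in rad, forces in N, time in s.
With the tool pointing down it reaches from about 0.4 to 0.825 m from the base axis. Payload 7 kg.
Tool frame: the origin (TCP) lies midway between the tips of the shut fingers; the grasp point (between the pads) lies arm.hold_point_z behind it (arm.hold_point_z is the distance from the TCP to the grasp point, in m); z points along the fingers, y is the line along which they close (so a half turn about z gives the same grasp; the last joint's range is limited). The gripper opens to 88 mm and grips with 3 to 60 N. Pads are 19 mm wide; open, the fingers measure 130 mm over their backs; the gripper's body (78 mm by 193 mm) begins 47 mm behind the grasp point.
Start: joints at [1.547, 0.359, 0.012, 0, -1.224, -0.288], TCP at [0.207, 0.642, 0.227] pointing down, gripper open.
Joint ranges: [-3.07, 3.07], [-1.43, 2.12], [-1.02, 1.25], [-3.03, 1.67], [-3.05, -0], [-3.03, 3.03]. Speed limits (rad/s): [2.39, 2.39, 3.01, 3.14, 3.14, 3.14].

INTERFACE

Orientations are given as [roll, pitch, yaw] about the fixed x, y, z axes, in that order (R = Rz(yaw) Ry(pitch) Rx(roll)).
In Python, from station import arm gives the robot as it stands.
- The arm moves only by the shell command python3 -m crank 'ROWS' [OPENING] [FORCE]. ROWS is JSON, a list that holds one entry, the list of rows, each a list of 4 numbers: the shift along the tool's x, y, z in units of 25 mm (1.0 is 25 mm), then the turn about the tool's z in units of 5 degrees (1.0 is 5 degrees). A call has 1 to 12 rows; each row is the pose to reach, as a shift and turn from the pose commanded when the call began, along the tool's axes at that moment; what a row does not reach only later rows make up. A row lasts 1/8 s, in which the tool goes at most 62.5 mm and 10.7 degrees, less where a joint would pass 70% of its speed; a pose out of reach is approached as far as the arm can. A call with a gripper value outside its range is refused whole. OPENING is the closure, from 0 (fully open) to 1 (shut), set as the call begins (- or left out, the last holds). The fingers move at their own pace and stop on an object; FORCE is the grip in N (left out, the last holds). Time passes only in rows, so rows that repeat a pose let the fingers close. It gives the time, the measured TCP pose, the force, the opening and the grip force at its end, in the units of the state.
- arm.get_state(): the state, without advancing time (a new reading comes with each control period).
- arm.grab_frame(name): name is "scene" or "top" or "wrist"; returns (picture, depth): 420x560x3 uint8, red, green, blue; 420x560 float32, m along the optical axis (not along the pixel's ray), 0 where there is no reading.
- arm.get_calibration(name): a dict with "mtx" (3x3 intrinsics, pixels), "k1" (the pictures are not rectified: a ray, as slopes to the right and down, at radius r is drawn at 1 + k1 r^2 times it, then the intrinsics apply), "R" (3x3) and "t" (3): a world point X has camera coordinates R X + t; the wrist camera has in their place "mount" (4x4, takes a point from camera to tool coordinates, whose origin is the TCP and whose axes are the flange's). Camera axes: x right, y down, z forward; pixel columns grow to the right and rows downward; lengths in m; the calibration is good to about 2 mm. A picture is of the moment at which its call begins: read the wrist's pose just before it. get_calibration takes no time and is no camera call.
- arm.job_done(): hands the job in; it is judged then, once.
Trained networks look in the newest picture that a camera, given by its name, has taken for a name from the list of things; names that differ only in an ending like _2 or _b are one class to them, and where a whole thing is asked for, a point or a joint stands for the part that bears it (a point fixed in the world has none). Each returns a list of dicts, best first, with "score" (0 to 1); they miss things now and then, are a little off and sometimes report something else, mostly with a low value. They report only what shows in the picture. A call takes as long as a camera call. They do not tell look-alikes from the thing itself.
- arm.recognise(thing, camera): "extent" ([left, top, width, height] in pixels, round what is visible of it).
- arm.trace(thing, camera): "mask" (420x560 bool, what is visible of it) and "extent" ([left, top, width, height] in pixels, round what is visible of it).
The state is a dict: "t": time; "q": joint angles; "qd": joint speeds; "joint_efforts": joint torques, N m; "eef_pos": TCP position; "ee_rot": TCP orientation; "force": force on the tool from outside, world axes, zero at the start; "moment": the same for the moment, N m; "width": finger opening in m; "gripper_force": force on a finger pad.
Only numpy, scipy, OpenCV 4.12 (cv2) and the standard library are available. Lean on these libraries where they do the work, as an engineer would, in place of code of your own. Each camera call takes 0.05 s, during which the arm holds its last target. There are 200 camera calls.

TASK

Three calibration keys hang in the small rack. Take the one whose shank is thin enough to enter the round hole in the balance's top and long enough to reach the button sunk below it, leaving the other two keys in the rack and not disturbing the vial on the balance's pan or the vial and gauze pack by the rack. Put its shank upright down through the hole, press the button down gently, keep it down for at least two seconds, and finish while still gripping the key and holding the button down: do not let go or lift off.

Things in the scene. Friction and masses are not known exactly. Their poses are not given: they have to be found in the camera images.
- key_right_grip (a point): centre of the 16 mm round black grip of a calibration key standing upright in the rack; z axis points up along the key. Key: the right one: steel shank 7 mm in diameter and 60 mm long below its collar. The collar (26 mm across, 4 mm thick) sits on the shank; the grip (16 mm across, 45 mm tall) stands on the collar, its centre 26.5 mm above the collar's underside. About 50 g
- key_right_tip (a point): lower end of the right key's 7 mm shank, on its axis, 86.5 mm below the centre of its grip
- key_short_grip (a point): centre of the 16 mm round black grip of a calibration key standing upright in the rack; z axis points up along the key. Key: a wrong one: shank 7 mm in diameter but only 28 mm long, too short to reach the button. The collar (26 mm across, 4 mm thick) sits on the shank; the grip (16 mm across, 45 mm tall) stands on the collar, its centre 26.5 mm above the collar's underside. About 50 g
- key_thick_grip (a point): centre of the 16 mm round black grip of a calibration key standing upright in the rack; z axis points up along the key. Key: a wrong one: shank 14 mm in diameter, 60 mm long, too thick for the hole. The collar (26 mm across, 4 mm thick) sits on the shank; the grip (16 mm across, 45 mm tall) stands on the collar, its centre 26.5 mm above the collar's underside. About 50 g
- key_right: the right key; origin on its axis at the underside of the collar, z up along the key towards the grip
- rack_top (a point): centre of the upper face of the aluminium rack (fixed), 75 mm above the worktop; x points to the rack's back, y along its row of keys. Upper bar 39 mm deep, 190 mm long, 8 mm thick, with three 17 mm slots open to the front at y = -60, 0, +60 mm, in which the keys hang by their collars, in any order. A key is lifted straight up, at least 65 mm to clear the bar
- aperture (a point): centre of the mouth of the only hole in the flat top of the white balance (fixed, 170 mm wide, sloped display at its front), 65 mm above the worktop; z up, x to the balance's back. Vertical hole, 12 mm in diameter, through a 14 mm thick top, 55 mm right of the balance's middle; steel bezel round the mouth 21 mm across, 1.5 mm high
- cal_button (a joint): how far the button is pressed, m: 0 up, 0.008 fully down. Button 20 mm across, its top 40 mm straight below the hole's mouth when up; springs back; about 1.2 N to start, 6 N fully down, then a hard stop
- scale: the balance with its button; origin on the worktop under its case, x to its back, y to its left, z up; the hole lies at x = 0, y = -55 mm
- pan_vial: glass vial, 26 mm across, 54 mm tall, standing on the balance's round steel pan; origin at its base. The pan, 86 mm across, its top 74 mm above the worktop, has its centre 15 mm behind and 87 mm to the left of the hole
- rack_vial: glass vial, 26 mm across, 54 mm tall, standing on the worktop behind the rack; origin at its base
- gauze: flat paper gauze pack, 75 x 52 x 9 mm, lying in front of the rack; origin under its centre
- rack: the fixed rack; origin on the worktop under its middle, base 70 x 190 mm, axes as rack_top
Not all that is in view belongs to the job. Leave any purple look-alike of the key_right alone.

How it is judged:
By the outcome, as a careful person would: the job done as asked, in the order asked, and still so for the second after the job is handed in, while the arm keeps its last pose, push and grip.
It also fails if it takes over 61 s, if anything falls off the work surface, if the arm or the gripper's body presses on something with over 40 N, if the wrist force passes 120 N, or if a joint passes its speed limit or range.

## Working session

There is one attempt and no reset: what is moved stays moved. The work goes in short steps, Python scripts to look and compute and a shell command to move; the robot and the scene stay as the last step left them, time stands still between calls to the robot, and variables do not carry over. Pictures are saved under pics/ and viewed, at most 13 in all, crops included, and the job is handed in when it is done.

```bash
mkdir -p pics; ls; cat > h.py <<'E'
import numpy as np, cv2
from station import arm
def snap(n,f=None):
    s=arm.get_state(); p,d=arm.grab_frame(n)
    if f: cv2.imwrite('pics/'+f,cv2.cvtColor(p,cv2.COLOR_RGB2BGR))
    return s,p,d
def cam(n,s):
    c=arm.get_calibration(n); K=np.array(c['mtx'])
    if 'mount' in c:
        from scipy.spatial.transform import Rotation as Ro
        T=np.eye(4);T[:3,:3]=Ro.from_euler('xyz',s['ee_rot']).as_matrix();T[:3,3]=s['eef_pos']
        M=T@np.array(c['mount'])
    else:
        M=np.eye(4);R=np.array(c['R']);M[:3,:3]=R.T;M[:3,3]=-R.T@np.array(c['t'])
    return K,c['k1'],M
def rays(uv,K,k1):
    uv=np.atleast_2d(uv).astype(float)
    d=(np.c_[uv,np.ones(len(uv))]@np.linalg.inv(K).T)[:,:2]; x=d.copy()
    for _ in range(20): x=d/(1+k1*(x**2).sum(1,keepdims=True))
    return np.c_[x,np.ones(len(x))]
def to_z(uv,z,n,s):   # intersect with world height z
    K,k1,M=cam(n,s); r=rays(uv,K,k1)@M[:3,:3].T; o=M[:3,3]
    return o+r*((z-o[2])/r[:,2])[:,None]
def to_d(uv,d,n,s):
    K,k1,M=cam(n,s); uv=np.atleast_2d(uv).astype(int)
    return (rays(uv,K,k1)*d[uv[:,1],uv[:,0]][:,None])@M[:3,:3].T+M[:3,3]
E
python3 - <<'E'
from h import *
ims=[]
for n in ['scene','top','wrist']:
    s,p,d=snap(n,n+'0.png')
    for th in ['key_right_grip','key_short_grip','key_thick_grip','key_right','aperture','scale','rack','pan_vial','rack_vial','gauze','key_right_tip']:
        try: r=arm.recognise(th,n)
        except Exception as e: r=[];print(th,e)
        print(n,th,[(np.round(x['extent']).astype(int).tolist(),round(x['score'],2)) for x in r[:5]])
print({k:np.round(v,3).tolist() for k,v in arm.get_state().items()},arm.hold_point_z)
E
```

```text
pics
scene key_right_grip [([257, 195, 8, 35], 0.75), ([229, 170, 13, 36], 0.48)]
scene key_short_grip []
scene key_thick_grip [([219, 160, 11, 35], 0.44)]
scene key_right [([259, 190, 10, 36], 0.73), ([232, 171, 7, 36], 0.68), ([251, 181, 10, 24], 0.16)]
scene aperture [([266, 218, 101, 87], 0.93)]
scene scale [([265, 221, 103, 86], 0.56)]
scene rack [([197, 160, 60, 62], 0.95)]
scene pan_vial [([305, 211, 14, 24], 0.58)]
scene rack_vial [([252, 180, 7, 20], 0.66), ([231, 170, 6, 35], 0.57)]
scene gauze [([179, 197, 34, 21], 0.59)]
scene key_right_tip [([233, 172, 8, 31], 0.75), ([252, 195, 13, 36], 0.74)]
top key_right_grip [([228, 209, 10, 13], 0.5), ([272, 211, 12, 11], 0.43)]
top key_short_grip []
top key_thick_grip [([198, 202, 13, 16], 0.62)]
top key_right [([276, 210, 7, 16], 0.68), ([230, 209, 11, 12], 0.49)]
top aperture [([316, 185, 87, 79], 0.91)]
top scale [([319, 183, 83, 83], 0.91)]
top rack [([164, 199, 90, 38], 0.74)]
top pan_vial [([340, 197, 17, 14], 0.62), ([177, 240, 36, 24], 0.18)]
top rack_vial [([162, 199, 92, 38], 0.43)]
top gauze [([177, 240, 37, 23], 0.72)]
top key_right_tip [([230, 209, 9, 12], 0.62), ([272, 213, 15, 11], 0.4)]
wrist key_right_grip []
wrist key_short_grip []
wrist key_thick_grip []
wrist key_right []
wrist aperture []
wrist scale []
wrist rack []
wrist pan_vial []
wrist rack_vial []
wrist gauze []
wrist key_right_tip []
{'t': 1.8, 'q': [1.547, 0.359, 0.012, -0.0, -1.224, -0.288], 'qd': [-0.002, -0.001, 0.0, 0.002, 0.001, -0.001], 'joint_efforts': [0.002, -58.237, 29.33, 7.003, 0.012, -0.0], 'eef_pos': [0.207, 0.642, 0.227], 'ee_rot': [3.142, 0.0, -0.312], 'force': [-0.996, -0.303, 0.451], 'moment': [-0.059, -0.061, 0.006], 'gripper_force': 0.0, 'width': 0.088} 0.0188
```

View pics/scene0.png

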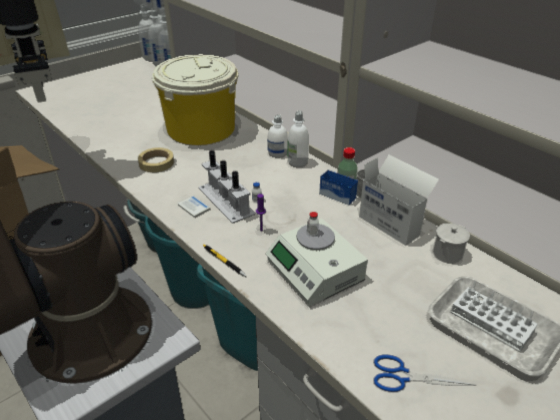

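View pics/top0.png

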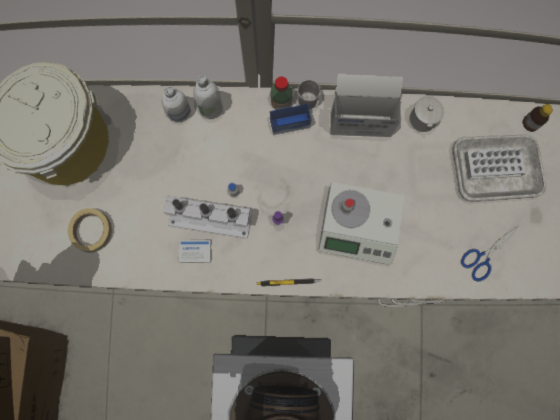

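The scene picture shows black keys in the rack at about (212,159), (223,170) and (235,182), and the purple look-alike at (262,210). The balance hole is at about (333,262). In the top picture the keys are at (178,204), (204,209) and (231,213), the purple one is at (278,217), and the hole is at (388,223).

```bash
python3 - <<'E'
from h import *
s,p,d=snap('top')
for nm,uv,z in [('k1',(178,204),.124),('k2',(204,209),.124),('k3',(231,213),.124),('purple',(278,217),.124),('hole',(388,223),.065),('panvial',(349,204),.128),('rackvial',(233,188),.054),('gauze',(195,251),.009)]:
    print(nm,to_z(uv,z,'top',s).round(3),to_d(uv,d,'top',s).round(3))
q=cv2.resize(p[180:270,150:410],None,fx=3,fy=3,interpolation=cv2.INTER_CUBIC)
s,p2,d2=snap('scene')
a=cv2.resize(p2[140:230,175:290],None,fx=5,fy=5,interpolation=cv2.INTER_CUBIC)
a=cv2.convertScaleAbs(a,alpha=1.4)
cv2.imwrite('pics/c1.png',a[:,:,::-1])
E
```

```text
k1 [[0.466 0.235 0.124]] [[0.466 0.234 0.125]]
k2 [[0.457 0.178 0.124]] [[0.457 0.178 0.124]]
k3 [[0.451 0.12  0.124]] [[0.45  0.12  0.127]]
purple [[0.446 0.02  0.124]] [[0.448 0.02  0.11 ]]
hole [[ 0.452 -0.227  0.065]] [[ 0.462 -0.238  0.01 ]]
panvial [[ 0.478 -0.129  0.128]] [[ 0.478 -0.13   0.127]]
rackvial [[0.523 0.125 0.054]] [[0.524 0.125 0.052]]
gauze [[0.381 0.21  0.009]] [[0.381 0.21  0.009]]
```

View pics/c1.png

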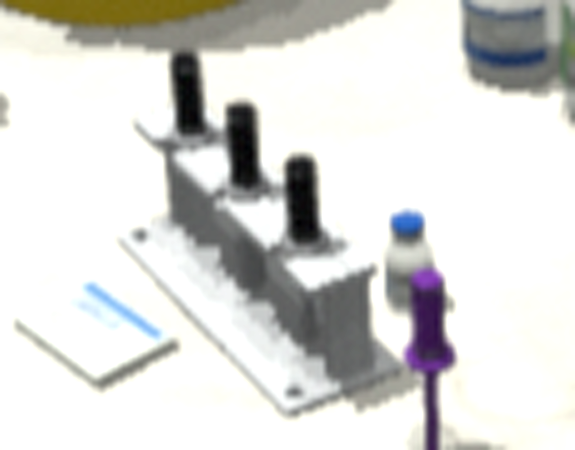

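The crop shows the three black keys in the rack, but the dividers hide their shanks. The purple key stands apart at scene (262,210). I need a view of the rack's front from the wrist camera.

```bash
python3 - <<'E'
from h import *
c=arm.get_calibration('wrist'); print(np.round(c['mtx'],1).tolist(),c['k1'],np.round(c['mount'],3).tolist())
# tool pose target -> tool-axis shift in units, from current
from scipy.spatial.transform import Rotation as Ro
s=arm.get_state(); R=Ro.from_euler('xyz',s['ee_rot']).as_matrix(); print(R.round(3).tolist())
for g in [(0.36,0.17,0.25),(0.40,0.17,0.25)]: print(((R.T@(np.array(g)-s['eef_pos']))/.025).round(2))
E
```

```text
[[321.8, 0.0, 277.1], [0.0, 321.8, 202.4], [0.0, 0.0, 1.0]] 0.01032114370850566 [[-0.001, -0.954, -0.3, 0.081], [1.0, -0.001, -0.0, 0.0], [-0.0, -0.3, 0.954, -0.16], [0.0, 0.0, 0.0, 1.0]]
[[0.952, -0.307, -0.0], [-0.307, -0.952, -0.0], [0.0, 0.0, -1.0]]
[11.62 16.11 -0.94]
[13.14 15.62 -0.94]
```

```bash
python3 -m crank '[[[0.5,0.6,0,0.8],[1.5,2,0,2.4],[2.6,3.4,0,4.2],[3.7,4.9,0,6],[4.8,6.4,0,7.8],[5.9,7.9,0,9.6],[7,9.4,0,11.4],[8.1,10.9,0,13.2],[9.2,12.3,0.3,15],[10.3,13.7,0.8,16.8],[11.3,15,1.3,18.4],[11.9,15.6,1.6,19.5]]]' 0 && python3 -m crank '[[[0,0,0.2,0.8],[0,0,0.5,2.4],[0,0,0.8,4],[0,0,1.1,5.6],[0,0,1.4,7.2],[0,0,1.6,8.8],[0,0,1.8,10.4],[0,0,1.9,12],[0,0,1.9,13],[0,0,1.9,13.5],[0,0,1.9,13.5],[0,0,1.9,13.5]]]' && python3 - <<'E'
from h import *
s,p,d=snap('wrist','w1.png'); print(s['t'],s['eef_pos'],s['ee_rot'],s['q'])
E
```

```text
t: 3.4
eef_pos: [0.3706, 0.1781, 0.1864]
ee_rot: [3.142, 0.0, -2.019]
force: [0.8, 0.7, 0.5]
width: 0.0881
gripper_force: 0.0
t: 4.9
eef_pos: [0.3707, 0.18, 0.1392]
ee_rot: [3.141, 0.0, 3.093]
force: [0.1, -0.0, 0.7]
width: 0.0876
gripper_force: 0.0
4.9 [0.37067011 0.18003216 0.13919897] [3.14131968e+00 2.48830251e-04 3.09264653e+00] [ 9.36334713e-01 -4.17227645e-03 -6.61239530e-01  7.14149471e-05
 -9.13364061e-01 -2.55612076e+00]
```

View pics/w1.png

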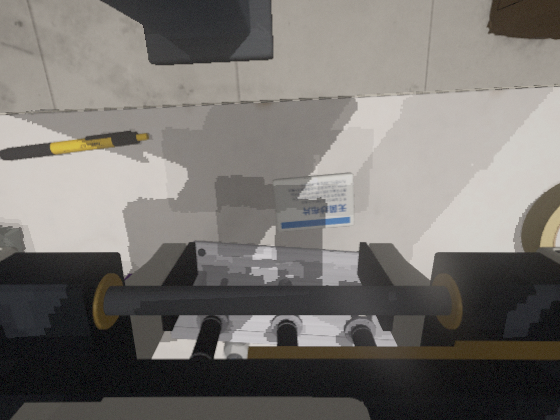

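The wrist picture is upside down: the rack front edge is at row 250, and the collars are at (215,325), (287,325) and (360,325). The gripper bar (rows 285-315) hides the shanks. Going lower should bring them into the gap at rows 315-345.

```bash
python3 -m crank '[[[0.1,0,0.5,0],[0.2,0,1.2,0],[0.2,0,1.9,0],[0.2,0,2.3,0],[0.2,0,2.3,0],[0.2,0,2.3,0]]]' && python3 - <<'E'
from h import *
s,p,d=snap('wrist'); print(s['t'],s['eef_pos'])
a=cv2.rotate(cv2.resize(p[220:400,150:410],None,fx=3,fy=3,interpolation=cv2.INTER_CUBIC),cv2.ROTATE_180)
cv2.imwrite('pics/w2.png',cv2.convertScaleAbs(a,alpha=1.5)[:,:,::-1])
E
```

```text
t: 5.7
eef_pos: [0.3658, 0.1805, 0.0819]
ee_rot: [3.141, 0.0, 3.092]
force: [0.0, 0.2, 0.0]
width: 0.0871
gripper_force: 0.0
5.7 [0.36583415 0.18046923 0.08186145]
```

View pics/w2.png

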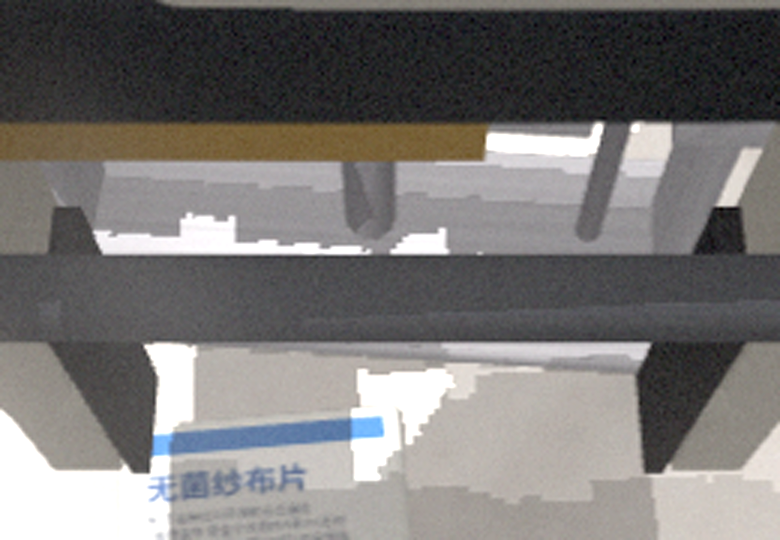

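At this pose the rightmost rack key (crop (605,180), world y≈0.12) has a thin, long shank. The middle one (370,190) is thick, and the left one shows no shank, so it is the short key. Candidates in scene pixels were (212,159) short, (223,170) thick, (235,182) thin and long, and (262,210) the purple look-alike. I choose (235,182).

```bash
python3 -m crank '[[[0,0,-0.6,-0.6],[0,0,-1.6,-2],[0,0,-2.6,-3.6],[-0.2,-0.1,-3.4,-5.2],[-0.8,-0.5,-3.6,-6.8],[-1.5,-0.9,-3.6,-8.4],[-2.1,-1.3,-3.6,-10],[-2.7,-1.7,-3.6,-11.6],[-3.2,-2,-3.6,-13.2],[-3.5,-2.2,-3.6,-14.8],[-3.5,-2.2,-3.6,-16.2],[-3.5,-2.2,-3.6,-17.1]]]' && python3 -m crank '[[[0,0,0,0],[0,0,0,0]]]' && python3 - <<'E'
from h import *
s,p,d=snap('wrist','w3.png'); print(s['t'],s['eef_pos'],s['ee_rot'],s['q'])
for th in ['key_right_grip','rack','aperture']:
    for r in arm.trace(th,'wrist')[:4]:
        m=r['mask']; v,u=np.nonzero(m&(d>0)); 
        if len(u)<10: continue
        P=to_d(np.c_[u,v],d,'wrist',s); top=P[P[:,2]>P[:,2].max()-.006]
        print(th,r['extent'],round(r['score'],2),'mean',P.mean(0).round(4),'top',top.mean(0).round(4),len(top))
E
```

```text
t: 7.25
eef_pos: [0.4505, 0.1208, 0.1721]
ee_rot: [-3.141, 0.001, -1.697]
force: [0.4, 0.4, -0.1]
width: 0.0878
gripper_force: 0.0
t: 7.5
eef_pos: [0.4503, 0.121, 0.1719]
ee_rot: [-3.141, 0.0, -1.701]
force: [0.2, -0.5, 0.5]
width: 0.0876
gripper_force: 0.0
7.5 [0.45030854 0.12099642 0.17188702] [-3.14114749e+00  4.53640178e-04 -1.70102988e+00] [ 6.86432748e-01  5.66018338e-02 -5.11702629e-01  1.64735984e-05
 -1.00185644e+00 -8.16675276e-01]
key_right_grip [257.4, 194.9, 31.7, 47.3] 0.87 mean [0.4547 0.1201 0.1042] top [0.4553 0.1224 0.125 ] 436
key_right_grip [238.2, 65.8, 34.9, 33.9] 0.7 mean [0.4527 0.0252 0.093 ] top [0.454  0.0237 0.1102] 550
rack [237.5, 153.6, 69.8, 193.8] 0.98 mean [0.4572 0.1485 0.0466] top [0.4638 0.1244 0.1226] 1
aperture [237.8, 152.3, 68.7, 193.1] 0.4 mean [0.4569 0.148  0.0464] top [0.4629 0.1201 0.1231] 3
```

View pics/w3.png

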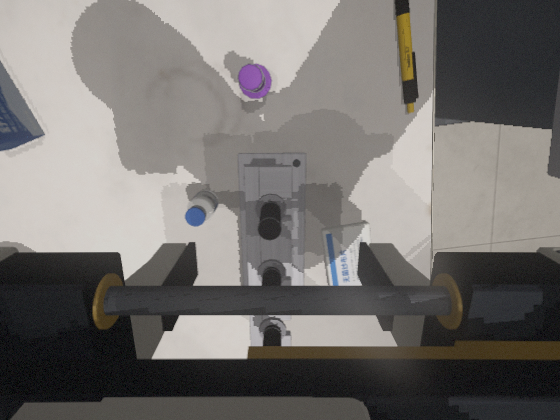

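The wrist view shows the chosen key's grip top at (269,230), between the open fingers. The rack vial is at (200,208), clear of the fingers in height, and the purple key is at (254,80), out of the way. Descend and grip.

```bash
python3 -m crank '[[[-0.05,-0.16,0.3,0],[-0.05,-0.16,0.9,0],[-0.05,-0.16,1.6,0],[-0.05,-0.16,2.3,0],[-0.05,-0.16,2.9,0],[-0.05,-0.16,3.3,0],[-0.05,-0.16,3.4,0],[-0.05,-0.16,3.4,0]]]' 0 && python3 -m crank '[[[0,0,0,0],[0,0,0,0],[0,0,0,0],[0,0,0,0],[0,0,0,0],[0,0,0,0],[0,0,0,0],[0,0,0,0]]]' 1 30
```

```text
t: 8.7
eef_pos: [0.4545, 0.1217, 0.0865]
ee_rot: [3.142, -0.0, -1.699]
force: [0.8, -0.2, 0.6]
width: 0.0879
gripper_force: 0.0
t: 9.7
eef_pos: [0.4545, 0.1217, 0.0866]
ee_rot: [-3.141, 0.0, -1.699]
force: [-0.4, -0.1, -0.2]
width: 0.015
gripper_force: 30.0
```

```bash
python3 -m crank '[[[0,0,-0.2,0],[0,0,-0.7,0],[0,0,-1.3,0],[0,0,-2,0],[0,0,-2.7,0],[0,0,-3.5,0],[0,0,-4.3,0],[0,0,-5.1,0],[0,0,-5.8,0],[0,0,-6.3,0],[0,0,-6.4,0],[0,0,-6.4,0]]]' && python3 - <<'E'
from h import *
s,p,d=snap('wrist','w4.png'); print(s['eef_pos'],s['ee_rot'],s['q'])
for th in ['key_right','key_right_tip']:
    for r in arm.trace(th,'wrist')[:3]: print(th,r['extent'],round(r['score'],2))
s,p,d=snap('top')
print(arm.recognise('aperture','top')[0])
v,u=np.nonzero(d>0); P=to_d(np.c_[u,v],d,'top',s)
# hole px refine: dark blob near (388,223)
g=cv2.cvtColor(p,cv2.COLOR_RGB2GRAY)[212:236,376:402]; print(g)
E
```

```text
t: 11.2
eef_pos: [0.4541, 0.1216, 0.2463]
ee_rot: [3.141, -0.0, -1.699]
force: [-0.3, 0.4, -0.2]
width: 0.0155
gripper_force: 30.0
[0.45413841 0.12158766 0.24634797] [ 3.14126205e+00 -1.49138833e-05 -1.69943264e+00] [ 6.81624308e-01  7.81662351e-04 -3.88545725e-01 -2.47749168e-04
 -1.18170764e+00 -8.10166613e-01]
key_right [250.0, 71.1, 32.4, 27.0] 0.89
key_right [261.0, 214.1, 32.5, 71.6] 0.72
key_right_tip [250.0, 72.7, 25.0, 24.9] 0.96
key_right_tip [259.7, 214.2, 34.5, 70.6] 0.84
{'extent': [317.5, 184.6, 84.6, 77.5], 'score': 0.8}
[[225 225 225 225 225 225 225 225 225 225 225 225 225 225 226 225 225 225
  225 226 226 226 225 225 225 225]
 [225 225 225 225 225 225 225 225 225 225 225 225 225 225 225 225 225 225
  226 225 225 225 225 225 226 224]
 [225 225 225 225 225 225 225 225 225 225 225 225 225 225 225 225 225 225
  225 225 225 225 225 225 225 224]
 [225 225 225 225 226 226 225 225 225 226 225 225 225 225 225 226 225 225
  225 225 225 225 225 225 225 224]
 [225 225 225 225 226 225 225 225 225 225 226 225 225 225 225 225 226 225
  225 225 225 226 225 226 225 223]
 [226 225 226
[... 1358 characters left out ...]
26 226 226
  225 226 226 225 225 223 218 215]
 [226 226 226 226 226 226 226 226 226 226 226 226 226 226 226 226 226 226
  226 226 225 225 225 222 218 215]
 [226 226 226 226 226 226 226 226 226 226 226 226 226 226 226 226 226 226
  226 226 226 226 225 222 218 216]
 [226 226 226 226 226 226 226 226 226 226 226 226 226 226 226 226 226 226
  226 226 226 226 225 222 218 217]
 [226 226 226 226 226 226 226 226 226 226 226 226 226 226 226 226 226 226
  226 226 226 226 225 222 218 218]
 [226 226 226 226 226 226 226 226 226 226 226 226 226 226 226 226 226 226
  225 226 226 226 224 222 219 218]
 [226 226 226 226 226 226 226 226 226 226 226 226 226 226 226 226 226 226
  226 226 226 226 224 221 219 219]]
```

View pics/w4.png

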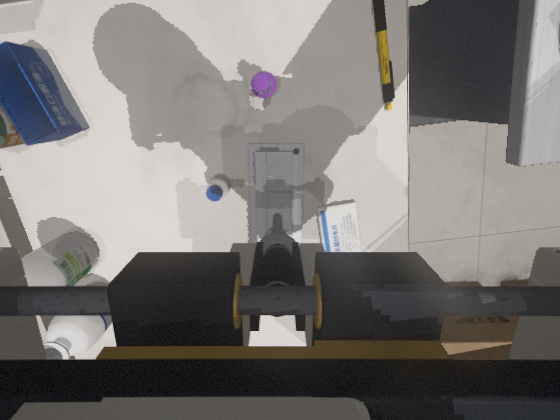

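The key is held upright, with the shank tip at about (277,218). The other two keys are hidden behind the gripper. Now go over the balance.

```bash
python3 -m crank '[[[0.4,-0.05,0,0],[1.2,-0.15,0,0],[2.4,-0.3,0,0],[3.8,-0.46,0,0],[5.3,-0.65,0,0],[6.8,-0.84,0,0],[8.3,-1,0,0],[9.8,-1.2,0,0],[11.2,-1.4,0,0],[12.5,-1.54,0,0],[13.4,-1.65,0,0],[13.8,-1.7,0,0]]]' && python3 -m crank '[[[0,0,0.3,0],[0,0,0.9,0],[0,0,1.4,0],[0,0,1.5,0],[0,0,1.5,0],[0,0,1.5,0]]]' && python3 - <<'E'
from h import *
s,p,d=snap('wrist','w5.png'); print(s['eef_pos'],s['ee_rot'],s['q'])
for th in ['key_right','key_right_tip','aperture']:
    for r in arm.trace(th,'wrist')[:3]: print(th,r['extent'],round(r['score'],2))
E
```

```text
t: 12.95
eef_pos: [0.4517, -0.2273, 0.2463]
ee_rot: [3.141, -0.0, -1.701]
force: [-0.8, -0.2, -0.4]
width: 0.0156
gripper_force: 30.0
t: 13.7
eef_pos: [0.4526, -0.2259, 0.2095]
ee_rot: [-3.141, -0.0, -1.699]
force: [-0.1, 0.2, 0.8]
width: 0.0154
gripper_force: 30.0
[ 0.45263996 -0.22591507  0.20948714] [-3.14084961e+00 -1.01748950e-04 -1.69902873e+00] [-7.39537549e-02  9.10498390e-02 -3.80037195e-01  1.59317415e-04
 -1.09897287e+00 -5.43509692e-02]
key_right [263.9, 215.3, 29.1, 66.1] 0.9
key_right_tip [260.6, 215.8, 33.3, 98.8] 0.77
```

View pics/w5.png

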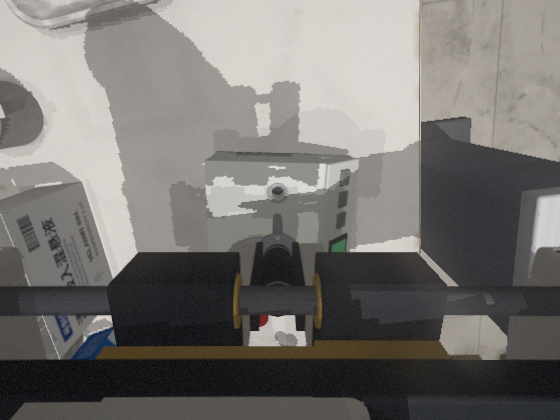

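The hole is at about (277,190), and the shank tip is at about (277,217), hanging over the balance.

```bash
python3 - <<'E'
from h import *
s,p,d=snap('wrist')
a=cv2.resize(p[170:250,230:325],None,fx=8,fy=8,interpolation=cv2.INTER_CUBIC)[:600,:]
cv2.imwrite('pics/w6.png',a[:,:,::-1])
for uv in [(277,188),(277,190),(277,192)]: print(to_z(uv,.0665,'wrist',s).round(4))
for uv in [(277,215),(277,218),(277,221)]: print('tip',to_z(uv,.138,'wrist',s).round(4),to_d(uv,d,'wrist',s).round(4))
E
```

```text
[[ 0.452  -0.227   0.0665]]
[[ 0.4523 -0.225   0.0665]]
[[ 0.4525 -0.223   0.0665]]
tip [[ 0.4522 -0.2248  0.138 ]] [[ 0.4519 -0.2271  0.1445]]
tip [[ 0.4525 -0.2224  0.138 ]] [[ 0.4519 -0.2271  0.151 ]]
tip [[ 0.4529 -0.2199  0.138 ]] [[ 0.4519 -0.2271  0.1572]]
```

View pics/w6.png

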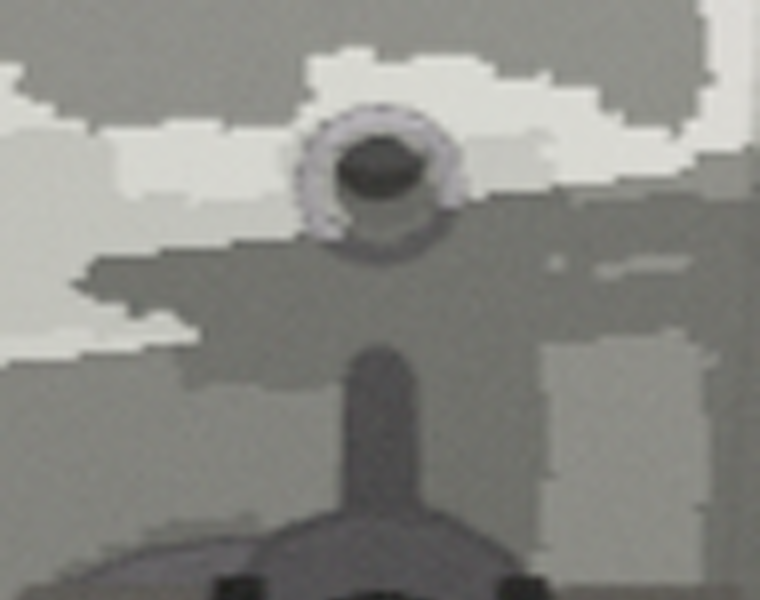

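In the crop, the bezel centre is at wrist pixel (277,193), about (0.4525,-0.2225). The shank tip is at (277,217), about (0.452,-0.223). They already agree to within 1 mm, so I'll lower to just above the mouth and recheck.

```bash
python3 -m crank '[[[0,0,0.3,0],[0,0,0.9,0],[0,0,1.6,0],[0,0,2.1,0],[0,0,2.4,0],[0,0,2.4,0],[0,0,2.4,0]]]' && python3 - <<'E'
from h import *
s,p,d=snap('wrist')
a=cv2.resize(p[190:265,235:320],None,fx=8,fy=8,interpolation=cv2.INTER_CUBIC)
cv2.imwrite('pics/w7.png',a[:,:,::-1])
for uv in [(277,222),(277,226),(277,230)]: print(to_z(uv,.0665,'wrist',s).round(4))
for uv in [(277,232),(277,236)]: print('tip',to_z(uv,.078,'wrist',s).round(4),to_d(uv,d,'wrist',s).round(4))
E
```

```text
t: 14.82
eef_pos: [0.4527, -0.2261, 0.1495]
ee_rot: [-3.141, -0.0, -1.699]
force: [0.5, -0.6, -0.6]
width: 0.0157
gripper_force: 30.0
[[ 0.4538 -0.2148  0.0665]]
[[ 0.4542 -0.2114  0.0665]]
[[ 0.4547 -0.2079  0.0665]]
tip [[ 0.4543 -0.211   0.078 ]] [[ 0.4521 -0.2277  0.1183]]
tip [[ 0.4547 -0.2076  0.078 ]] [[ 0.451  -0.2359  0.1439]]
```

View pics/w7.png

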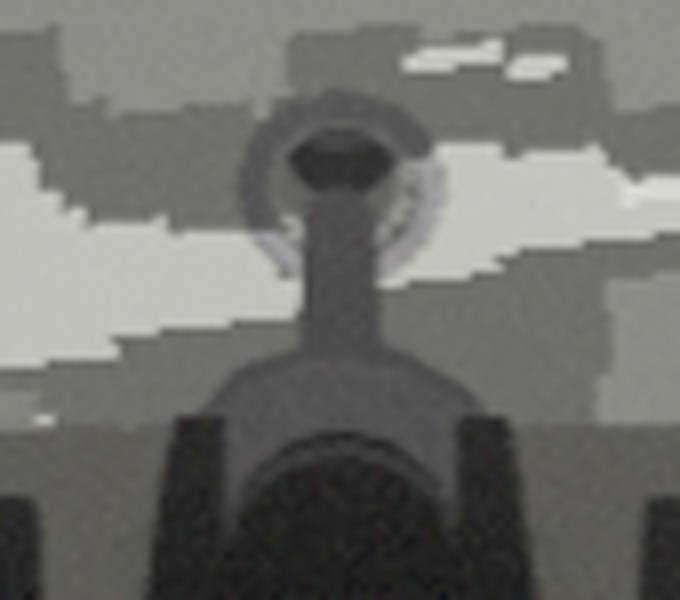

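In the crop, the mouth centre is at about (342,187) and the shank tip axis at about (342,225), 11 mm above the mouth. Both come out at y≈-0.2225, so they are aligned. Insert slowly.

```bash
python3 -m crank '[[[0,0,0.2,0],[-0.02,0,0.4,0],[-0.02,0,0.6,0],[-0.02,0,0.8,0],[-0.02,0,0.9,0],[-0.02,0,0.9,0],[-0.02,0,0.9,0]]]'; python3 -m crank '[[[0,0,0.15,0],[0,0,0.3,0],[0,0,0.45,0],[0,0,0.6,0],[0,0,0.75,0],[0,0,0.9,0],[0,0,1,0],[0,0,1,0],[0,0,1,0]]]'
```

```text
t: 15.75
eef_pos: [0.4525, -0.2255, 0.1267]
ee_rot: [-3.141, -0.0, -1.699]
force: [0.4, 0.2, 0.4]
width: 0.0151
gripper_force: 30.0
t: 16.88
eef_pos: [0.4524, -0.2255, 0.1016]
ee_rot: [-3.141, -0.0, -1.699]
force: [0.3, -0.1, -0.9]
width: 0.0152
gripper_force: 30.0
```

```bash
python3 -m crank '[[[0,0,0.08,0],[0,0,0.16,0],[0,0,0.24,0],[0,0,0.3,0],[0,0,0.3,0],[0,0,0.3,0]]]'; python3 -m crank '[[[0,0,0.04,0],[0,0,0.08,0],[0,0,0.08,0],[0,0,0.08,0]]]'
```

```text
t: 17.62
eef_pos: [0.4524, -0.2255, 0.0942]
ee_rot: [-3.141, -0.0, -1.699]
force: [-0.8, 1.4, 2.1]
width: 0.0154
gripper_force: 30.0
t: 18.12
eef_pos: [0.4524, -0.2255, 0.0921]
ee_rot: [-3.141, -0.0, -1.699]
force: [-0.6, 0.3, 2.7]
width: 0.0152
gripper_force: 30.0
```

```bash
python3 -m crank '[[[0,0,0.04,0],[0,0,0.08,0],[0,0,0.08,0],[0,0,0.08,0]]]'; python3 -m crank '[[[0,0,0.04,0],[0,0,0.04,0],[0,0,0.04,0]]]'; python3 -m crank '[[[0,0,0.02,0],[0,0,0.02,0],[0,0,0.02,0]]]'
```

```text
t: 18.62
eef_pos: [0.4524, -0.2255, 0.0902]
ee_rot: [-3.141, -0.0, -1.699]
force: [0.4, 0.2, 5.0]
width: 0.0159
gripper_force: 30.0
t: 19.0
eef_pos: [0.4525, -0.2255, 0.0891]
ee_rot: [-3.141, -0.0, -1.699]
force: [-1.0, -0.3, 4.6]
width: 0.0154
gripper_force: 30.0
t: 19.38
eef_pos: [0.4525, -0.2255, 0.0886]
ee_rot: [-3.141, -0.0, -1.699]
force: [-0.3, 0.2, 5.2]
width: 0.0154
gripper_force: 30.0
```

```bash
python3 -m crank '[[[0,0,0.02,0],[0,0,0.02,0],[0,0,0.02,0],[0,0,0.02,0]]]'; python3 -m crank '[[[0,0,0.02,0],[0,0,0.02,0],[0,0,0.02,0],[0,0,0.02,0]]]'; python3 - <<'E'
from h import *
F=[]
for i in range(8):
    s,p,d=snap('wrist'); F.append(s['force'])
print(np.mean(F,0),s['eef_pos'],s['t'])
E
```

```text
t: 19.88
eef_pos: [0.4526, -0.2256, 0.0884]
ee_rot: [-3.141, -0.0, -1.699]
force: [-0.7, 0.9, 6.8]
width: 0.0151
gripper_force: 30.0
t: 20.38
eef_pos: [0.4527, -0.2256, 0.0883]
ee_rot: [-3.141, -0.0, -1.699]
force: [-1.7, 0.9, 10.3]
width: 0.0153
gripper_force: 30.0
[-1.84372157  0.53174319 10.77233646] [ 0.45268185 -0.22561415  0.08823365] 20.725
```

The button is at its stop, at about 10 N. I'll ease off 0.4 mm so it stays gently down, hold for over 2 s, and check the scene.

```bash
python3 -m crank '[[[0,0,-0.015,0],[0,0,-0.015,0],[0,0,-0.015,0],[0,0,-0.015,0],[0,0,-0.015,0],[0,0,-0.015,0],[0,0,-0.015,0],[0,0,-0.015,0],[0,0,-0.015,0],[0,0,-0.015,0],[0,0,-0.015,0],[0,0,-0.015,0]]]'; python3 -m crank '[[[0,0,0,0],[0,0,0,0],[0,0,0,0],[0,0,0,0],[0,0,0,0],[0,0,0,0],[0,0,0,0],[0,0,0,0],[0,0,0,0],[0,0,0,0],[0,0,0,0],[0,0,0,0]]]'; python3 - <<'E'
from h import *
F=[]
for i in range(5): s,p,d=snap('wrist'); F.append(s['force'])
print(np.mean(F,0),s['eef_pos'],s['t'])
s,p2,d2=snap('scene')
a=cv2.resize(p2[140:310,175:375],None,fx=3.5,fy=3.5,interpolation=cv2.INTER_CUBIC)
cv2.imwrite('pics/c8.png',a[:,:,::-1])
E
```

```text
t: 22.28
eef_pos: [0.4525, -0.2256, 0.0883]
ee_rot: [-3.141, -0.0, -1.699]
force: [-1.7, 0.9, 8.4]
width: 0.0153
gripper_force: 30.0
t: 23.78
eef_pos: [0.4526, -0.2256, 0.0883]
ee_rot: [-3.141, -0.0, -1.699]
force: [-2.1, 0.6, 8.8]
width: 0.0151
gripper_force: 30.0
[-1.60268912  0.44046016  8.50468318] [ 0.45256632 -0.22558815  0.08833459] 23.975
```

View pics/c8.png

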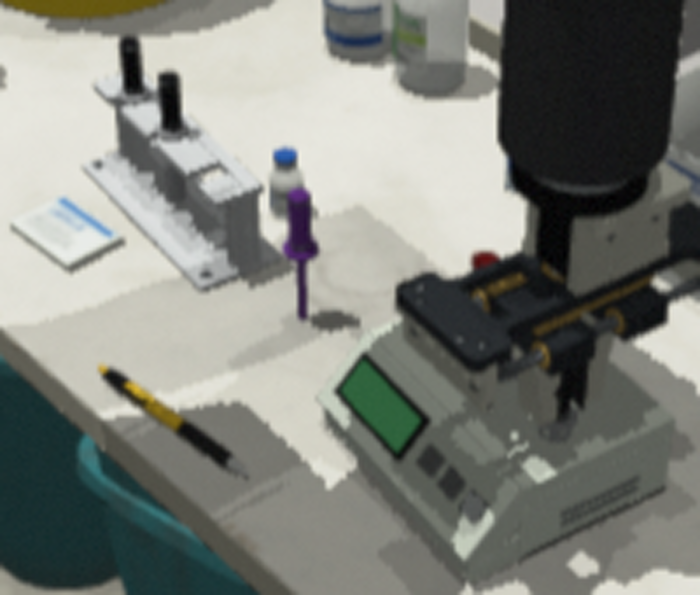

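The two wrong keys (130,65) and (168,100), the vials (285,180) and (485,262), the gauze and the purple look-alike are all in place. The key is in the hole and the button has been held down for more than 3 s.

```bash
python3 -c "
from station import arm
print(arm.job_done())"
```

```text
the job is handed in; nothing more can be done
None
```

The thin, long key is gripped upright in the balance's hole and holding the button at its stop with about 8.5 N; it had been down more than 3 s when I handed the job in at about 24 s. The other two keys are still in the rack, and the vials, gauze and purple look-alike showed no sign of being disturbed in the last picture.

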